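# Find the loose bolt on the sample shaker and hold its cap open

### The job

First clear the sample pail off the shaker's bedplate by hanging it by its handle on the hook of the stand, and let go of it. Then tap the three capped bolts gently from above to find the loose one (it sinks and stays down, the tight ones do not), lift only that bolt's hinged cap by its knob to well past half open, and finish while still holding it up there so that it can be tightened. Leave the ore specimen and the bottle where they are.

Things in the scene. Friction and masses are not known exactly. Their poses are not given: they have to be found in the camera images.
- bed: Fixed grey steel bedplate of a bench sample shaker, 20 mm thick, x -85 to +150 mm, y -160 to +160 in its own frame, with a green motor (106 mm high) on an extension at y -150 to -300, x -38 to +96. Origin: on the bench under the middle bolt; x points away from the robot. The bolts stand in a row along its y axis at +95 (bolt 1), 0 (bolt 2), -95 mm (bolt 3).
- pail: Small loose steel pail, 82 mm across the rim, 70 mm tall, about 0.25 kg, standing on the bedplate behind the bolts. A rigid square handle stands up from it (does not fold): its flat top bar (8 mm wide, 12 mm high) lies along the pail's y axis, 110 mm long, 145 mm above the underside, 69 mm clear above the rim. Origin: centre of the underside.
- pail_bar (a point): Middle of the pail's handle bar (the bar's centre line), 145 mm above the pail's underside; the bar runs along this point's y axis.
- stand: Heavy fixed retort stand: base 130 x 110 x 12 mm, upright rod 14 mm thick, 210 mm tall, with a 28 mm clamp block at 168 to 192 mm. A round hook arm, 8 mm thick, leaves the rod level along the stand's own -x at 180 mm height, straight to 115 mm from the rod, then turns up to its tip at 125 mm from the rod, 202 mm high. Origin: under the rod, at bench height.
- stand_seat (a point): Top of the hook's straight arm, midway between rod and upturned tip (68 mm from the rod, 184 mm above the bench). A bar laid here, across the arm (along this point's y axis), hangs safely: its centre line is then 6 mm above this point.
- bolt_1_top (a point): Centre of the top face of bolt 1, at the +y end of the row: an upright steel hex-head bolt, head 24 mm across the flats, 66 mm above the bench before it is pressed, standing 11 mm proud through the window of its cap.
- bolt_1 (a joint): How far bolt 1 has sunk, in m: 0 at the start. The loose bolt sinks 7 mm when pressed down with a little over 3 N and stays down; a tight bolt gives at most 1.5 mm. Exactly one of the three is loose, a different one each time; they look the same.
- cap_1 (a joint): Opening angle of the cap of bolt 1, rad: 0 shut (level), up to 1.45. It falls shut by itself from any angle when let go. A hinged metal frame 72 x 50 mm, 8 mm thick, 0.25 kg, with a window round the bolt; the hinge is on the far side (+x of the bed) and its near end has a 12 mm wide tongue ending in a barrel knob.
- cap_1_knob (a point): Centre of the barrel knob of cap 1: a lying cylinder 14 mm thick and 20 mm long, along the bed's y axis, 101 mm from the hinge axis; shut, it is 53 mm above the bench, with 33 mm between it and the bedplate's upper face. It can be pinched by its two ends; it swings up and away from the robot as the cap opens.
- cap_1_hinge (a point): Point on the hinge axis of cap 1 (axis along the bed's y), 51 mm above the bench, 37 mm behind the bolt's centre.
- bolt_2_top (a point): Centre of the top face of bolt 2, in the middle: an upright steel hex-head bolt, head 24 mm across the flats, 66 mm above the bench before it is pressed, standing 11 mm proud through the window of its cap.
- bolt_2 (a joint): How far bolt 2 has sunk, in m: 0 at the start. The loose bolt sinks 7 mm when pressed down with a little over 3 N and stays down; a tight bolt gives at most 1.5 mm. Exactly one of the three is loose, a different one each time; they look the same.
- cap_2 (a joint): Opening angle of the cap of bolt 2, rad: 0 shut (level), up to 1.45. It falls shut by itself from any angle when let go. A hinged metal frame 72 x 50 mm, 8 mm thick, 0.25 kg, with a window round the bolt; the hinge is on the far side (+x of the bed) and its near end has a 12 mm wide tongue ending in a barrel knob.
- cap_2_knob (a point): Centre of the barrel knob of cap 2: a lying cylinder 14 mm thick and 20 mm long, along the bed's y axis, 101 mm from the hinge axis; shut, it is 53 mm above the bench, with 33 mm between it and the bedplate's upper face. It can be pinched by its two ends; it swings up and away from the robot as the cap opens.
- cap_2_hinge (a point): Point on the hinge axis of cap 2 (axis along the bed's y), 51 mm above the bench, 37 mm behind the bolt's centre.
- bolt_3_top (a point): Centre of the top face of bolt 3, at the -y end of the row: an upright steel hex-head bolt, head 24 mm across the flats, 66 mm above the bench before it is pressed, standing 11 mm proud through the window of its cap.
- bolt_3 (a joint): How far bolt 3 has sunk, in m: 0 at the start. The loose bolt sinks 7 mm when pressed down with a little over 3 N and stays down; a tight bolt gives at most 1.5 mm. Exactly one of the three is loose, a different one each time; they look the same.
- cap_3 (a joint): Opening angle of the cap of bolt 3, rad: 0 shut (level), up to 1.45. It falls shut by itself from any angle when let go. A hinged metal frame 72 x 50 mm, 8 mm thick, 0.25 kg, with a window round the bolt; the hinge is on the far side (+x of the bed) and its near end has a 12 mm wide tongue ending in a barrel knob.
- cap_3_knob (a point): Centre of the barrel knob of cap 3: a lying cylinder 14 mm thick and 20 mm long, along the bed's y axis, 101 mm from the hinge axis; shut, it is 53 mm above the bench, with 33 mm between it and the bedplate's upper face. It can be pinched by its two ends; it swings up and away from the robot as the cap opens.
- cap_3_hinge (a point): Point on the hinge axis of cap 3 (axis along the bed's y), 51 mm above the bench, 37 mm behind the bolt's centre.
- ore: Loose brown ore specimen, about 72 mm wide and 43 mm high, on the bench near the stand, to the left of the bedplate; leave it alone. Origin: centre of the underside.
- bottle: Loose clear plastic bottle with a white cap, 60 mm across, 160 mm tall, standing beyond the bedplate on the left; leave it alone. Origin: centre of the underside.

How it is judged:
By the outcome, as a careful person would: the job done as asked, in the order asked, and still so for the second after the job is handed in, while the arm keeps its last pose, push and grip.
It also fails if it takes over 72 s, if anything falls off the work surface, if the arm or the gripper's body presses on something with over 40 N, if the wrist force passes 120 N, or if a joint passes its speed limit or range.

### The arm

A 6-joint arm with a two-finger parallel gripper is mounted at the origin on the work surface. World frame = base frame: x ahead of the robot, y to its left, z up, the work surface at z = 0. Lengths are in m, angles in rad, forces in N, time in s.
With the tool pointing down it reaches from about 0.275 to 1 m from the base axis. Payload 8.4 kg.
Tool frame: the origin (TCP) lies between the finger pads; the fingertips stand 22 mm ahead of it and the grasp point (between the pads) lies 3 mm ahead of it (env.tcp_to_tips is the distance from the TCP to the fingertips, in m); z points along the fingers, y is the line along which they close (so a half turn about z gives the same grasp; the last joint's range is limited). The gripper opens to 85 mm and grips with 20 to 120 N. Pads are 22 mm wide; open, the fingers measure 114 mm over their backs; the gripper's body (76 mm by 85 mm) begins 54 mm behind the grasp point. The pads swing forward as they close: fully open they stand 13 mm farther back than shut.
Start: joints at [-1.242, 0.353, 1.633, -0, 1.155, -0.002], TCP at [0.203, -0.591, 0.222] pointing down, gripper open.
Joint ranges: [-2.63, 2.63], [-0.92, 2.1], [0.06, 2.66], [-1.3, 4.44], [0, 2.69], [-3.02, 3.02]. Speed limits (rad/s): [2.22, 2.22, 2.79, 3.14, 3.14, 3.14].

### API

Orientations are given as [roll, pitch, yaw] about the fixed x, y, z axes, in that order (R = Rz(yaw) Ry(pitch) Rx(roll)).
In Python, from station import status, cams, env, finder gives the robot as it stands.
- The arm moves only by the shell command python3 -m creep 'ROWS'. ROWS is JSON, a list of rows, each a list of 7 numbers: the shift along the world's x, y, z in mm, then the turn, a rotation vector about the world's x, y, z in rad, then the finger opening in mm, from 0 to 85.4. A call has 1 to 20 rows; each row shifts and turns the commanded pose from where the row before left it; what a row does not reach is not made up. A row lasts 1/12 s, in which the tool goes at most 41.7 mm and 7.16 degrees, less where a joint would pass 70% of its speed; a pose out of reach is approached as far as the arm can. A call is refused whole if a number of a shift passes 41.7 or a number of a turn 0.125, either way. A call with a gripper value outside its range is refused whole. The fingers move at their own pace and stop on an object; the grip force is fixed at half the most. Time passes only in rows, so rows that do not move let the fingers close. It gives the time, the measured TCP pose, the force, the opening and the grip force at its end, in the units of the state.
- status.read_state(): the state, without advancing time (a new reading comes with each control period).
- cams.camera(name): name is "scene" or "top" or "wrist"; returns (picture, depth): 384x512x3 uint8, blue, green, red; 384x512 float32, m along the optical axis (not along the pixel's ray), 0 where there is no reading.
- cams.calibration(name): a dict with "intrinsics" (3x3 intrinsics, pixels), "view" (4x4, takes a point from world to camera coordinates). Camera axes: x right, y down, z forward; pixel columns grow to the right and rows downward; lengths in m; the calibration is good to about 2 mm. A picture is of the moment at which its call begins: read the wrist's pose just before it. calibration takes no time and is no camera call; for the wrist camera it gives the pose at the moment of the call.
- env.job_done(): hands the job in; it is judged then, once.
Trained networks look in the newest picture that a camera, given by its name, has taken for a name from the list of things; names that differ only in an ending like _2 or _b are one class to them, and where a whole thing is asked for, a point or a joint stands for the part that bears it (a point fixed in the world has none). Each returns a list of dicts, best first, with "score" (0 to 1); they miss things now and then, are a little off and sometimes report something else, mostly with a low value. They report only what shows in the picture. A call takes as long as a camera call.
- finder.spot_in(label, camera): "xyz" ([x, y, z] in m, in world coordinates, good to about 4 mm: the middle of the surface that is visible of it).
- finder.landmark_of(label, camera): "xyz" ([x, y, z] in m, in world coordinates, good to about 4 mm: a listed point, or the origin of a listed thing).
The state is a dict: "clock": time; "joint_positions": joint angles; "qvel": joint speeds; "joint_torque": joint torques, N m; "ee_pos": TCP position; "ee_rot": TCP orientation; "contact_force": force on the tool from outside, world axes, zero at the start; "ft_torque": the same for the moment, N m; "finger_gap": finger opening in m; "finger_force": force on a finger pad.
Only numpy, scipy, OpenCV 4.12 (cv2) and the standard library are available. Lean on these libraries where they do the work, as an engineer would, in place of code of your own. Each camera call takes 0.05 s, during which the arm holds its last target. There are 200 camera calls.

## Working session

There is one attempt and no reset: what is moved stays moved. The work goes in short steps, Python scripts to look and compute and a shell command to move; the robot and the scene stay as the last step left them, time stands still between calls to the robot, and variables do not carry over. Pictures are saved under pics/ and viewed, at most 12 in all, crops included, and the job is handed in when it is done.

```bash
mkdir -p pics; cat > look.py <<'E'
import cv2,numpy as np
from station import status,cams,env,finder
def lm(labels,cam,k=3):
    for l in labels:
        print(cam,l,[(np.round(d['xyz'],4).tolist(),round(d['score'],2)) for d in finder.landmark_of(l,cam)[:k]])
E
python3 - <<'E'
from look import *
s=status.read_state();print(s['clock'],s['ee_pos'],s['ee_rot'],s['contact_force'])
a=cams.camera('scene')[0];b=cams.camera('top')[0]
cv2.imwrite('pics/a.png',cv2.resize(np.vstack([a,b]),(400*1,600)) if 0 else a);cv2.imwrite('pics/b.png',b)
for c in('scene','top'): lm(['bed','pail','pail_bar','stand','stand_seat','bolt_1_top','bolt_2_top','bolt_3_top','cap_2_knob','cap_2_hinge','ore','bottle'],c)
print(status.read_state()['clock'])
E
```

```text
0.0 [ 0.20281569 -0.5906383   0.22096412] [-3.14015546e+00  2.98899986e-06  3.30803223e-01] [1.31895481 0.31246632 0.40433847]
scene bed [([0.5447, -0.1447, 0.0005], 0.94)]
scene pail [([0.6413, -0.1251, 0.0167], 0.93)]
scene pail_bar [([0.6466, -0.1278, 0.1657], 0.69)]
scene stand [([0.5373, 0.3384, -0.0012], 0.62)]
scene stand_seat [([0.4764, 0.3176, 0.1855], 0.91), ([0.5695, -0.045, 0.0525], 0.58)]
scene bolt_1_top [([0.5349, -0.0456, 0.0629], 0.65), ([0.6468, -0.1249, 0.1689], 0.31)]
scene bolt_2_top [([0.5471, -0.1456, 0.0669], 0.64)]
scene bolt_3_top [([0.5508, -0.2367, 0.0675], 0.6)]
scene cap_2_knob [([0.4772, -0.1502, 0.0525], 0.56)]
scene cap_2_hinge [([0.5836, -0.1379, 0.0483], 0.65), ([0.5356, 0.3391, 0.0003], 0.23)]
scene ore [([0.3992, 0.1685, 0.0024], 0.91)]
scene bottle [([0.7389, 0.1782, 0.0015], 0.72)]
top bed [([0.5494, -0.146, 0.0026], 0.69)]
top pail [([0.6454, -0.1252, 0.0211], 0.64)]
top pail_bar [([0.645, -0.1296, 0.1697], 0.75), ([0.5838, -0.1386, 0.0523], 0.24)]
top stand [([0.5391, 0.3408, 0.0003], 0.6)]
top stand_seat [([0.4725, 0.3151, 0.1833], 0.79)]
top bolt_1_top [([0.5322, -0.054, 0.0671], 0.67), ([0.5532, -0.2391, 0.0636], 0.16)]
top bolt_2_top [([0.5454, -0.1444, 0.0695], 0.68)]
top bolt_3_top [([0.5529, -0.2369, 0.0629], 0.49), ([0.5364, -0.0514, 0.0692], 0.33)]
top cap_2_knob [([0.4832, -0.1535, 0.0483], 0.87)]
top cap_2_hinge [([0.5844, -0.1379, 0.0502], 0.87), ([0.6483, -0.1266, 0.0195], 0.58)]
top ore [([0.398, 0.17, 0.0045], 0.74), ([0.4817, -0.153, 0.051], 0.49)]
top bottle [([0.7349, 0.1748, -0.0001], 0.93)]
1.3
```

View pics/a.png

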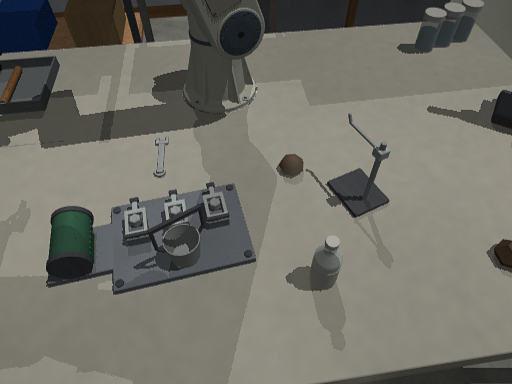

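View pics/b.png

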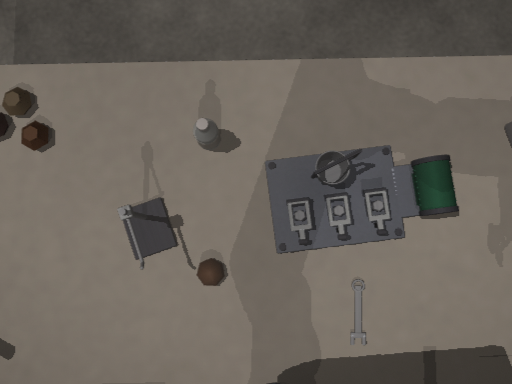

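```bash
python3 - <<'E'
from look import *
# bar direction from top depth: points at z .155-.18 near the pail
b,d=cams.camera('top');c=cams.calibration('top');K=c['intrinsics'];V=np.linalg.inv(c['view'])
v,u=np.mgrid[:384,:512];P=np.stack([(u-K[0,2])/K[0,0]*d,(v-K[1,2])/K[1,1]*d,d,np.ones_like(d)],-1)@V.T
P=P[...,:3]
def fit(lo,hi,z0,z1,n):
    m=(d>0)&(P[...,0]>lo[0])&(P[...,0]<hi[0])&(P[...,1]>lo[1])&(P[...,1]<hi[1])&(P[...,2]>z0)&(P[...,2]<z1)
    Q=P[m];r=cv2.minAreaRect(Q[:,:2].astype(np.float32));e=cv2.fitLine(Q[:,:2].astype(np.float32),2,0,.01,.01).ravel()
    print(n,len(Q),np.median(Q,0).round(4),'rect',np.round(r[0],4),np.round(r[1],4),'dir',e[:2].round(3),np.degrees(np.arctan2(e[1],e[0])).round(1))
fit((.55,-.25),(.75,0),.14,.19,'bar')
fit((.36,.24),(.52,.37),.165,.215,'hook')
fit((.5,.28),(.58,.4),.15,.25,'rod')
E
```

```text
bar 220 [ 0.6428 -0.1239  0.1699] rect [ 0.644  -0.1253] [0.0078 0.1167] dir [ 0.435 -0.9  ] -64.2
hook 195 [0.4675 0.3152 0.1834] rect [0.4688 0.3168] [0.1107 0.0086] dir [0.944 0.331] 19.4
rod 240 [0.533  0.3344 0.1906] rect [0.5256 0.336 ] [0.0519 0.0281] dir [0.979 0.204] 11.8
```

Scene: the pail handle bar runs from (313,177) to (360,152) in the top view, the hook arm from (127,212) to (142,265), and the three caps are at (300,218), (339,212), (377,207), with the knobs below them. The networks agree with this. I'll move over the bar, with the tool turned +96.8°.

```bash
python3 -m creep '[[24,27,2,0,0,0.0938,50],[24,27,2,0,0,0.0938,50],[24,27,2,0,0,0.0938,50],[24,27,2,0,0,0.0938,50],[24,27,2,0,0,0.0938,50],[24,27,2,0,0,0.0938,50],[24,27,2,0,0,0.0938,50],[24,27,2,0,0,0.0938,50],[24,27,2,0,0,0.0938,50],[24,27,2,0,0,0.0938,50],[24,27,2,0,0,0.0938,50],[24,27,2,0,0,0.0938,50],[24,27,2,0,0,0.0938,50],[24,27,2,0,0,0.0938,50],[24,27,2,0,0,0.0938,50],[24,27,2,0,0,0.0938,50],[24,27,2,0,0,0.0938,50],[24,27,2,0,0,0.0938,50],[0,0,0,0,0,0,50],[0,0,0,0,0,0,50]]'
python3 - <<'E'
from look import *
w=cams.camera('wrist')[0];cv2.imwrite('pics/w.png',w);lm(['pail_bar','pail','bolt_1_top','bolt_2_top','cap_1_knob'],'wrist');print(env.tcp_to_tips)
E
```

```text
clock: 3.02
ee_pos: [0.6358, -0.1036, 0.2574]
ee_rot: [-3.141, -0.0, 2.022]
contact_force: [-0.6, 0.2, 1.1]
finger_gap: 0.0503
finger_force: 0.0
wrist pail_bar [([0.6476, -0.1294, 0.1664], 0.62)]
wrist pail [([0.6454, -0.1284, 0.0167], 0.6)]
wrist bolt_1_top [([0.5347, -0.0519, 0.0707], 0.68)]
wrist bolt_2_top [([0.543, -0.1418, 0.0661], 0.78), ([0.5822, -0.1421, 0.0503], 0.64)]
wrist cap_1_knob [([0.4691, -0.0537, 0.0546], 0.97)]
0.022
```

View pics/w.png

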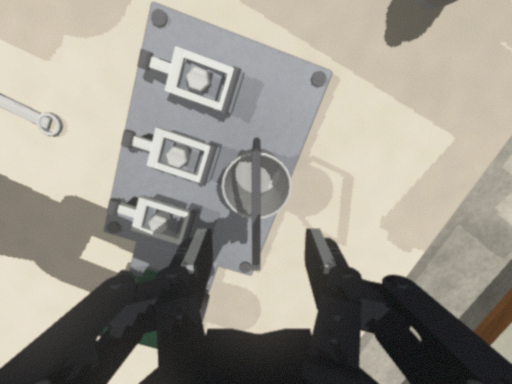

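The bar stands vertical at column 256, centred between the fingers (208–312). I'll lower, close and lift.

```bash
python3 -m creep '[[0,0,-25,0,0,0,50],[0,0,-25,0,0,0,50],[0,-1,-25,0,0,0,50],[0,-1,-14,0,0,0,50],[0,0,0,0,0,0,50],[0,0,0,0,0,0,0],[0,0,0,0,0,0,0],[0,0,0,0,0,0,0],[0,0,0,0,0,0,0],[0,0,0,0,0,0,0],[0,0,0,0,0,0,0],[0,0,0,0,0,0,0],[0,0,0,0,0,0,0]]'; python3 -m creep '[[0,0,5,0,0,0,0],[0,0,10,0,0,0,0],[0,0,15,0,0,0,0],[0,0,15,0,0,0,0],[0,0,15,0,0,0,0],[0,0,15,0,0,0,0],[0,0,10,0,0,0,0],[0,0,5,0,0,0,0],[0,0,0,0,0,0,0],[0,0,0,0,0,0,0],[0,0,0,0,0,0,0]]'
python3 - <<'E'
from look import *
cv2.imwrite('pics/c.png',cams.camera('scene')[0]);lm(['pail_bar'],'scene')
cams.camera('top');lm(['pail_bar','stand_seat'],'top')
cams.camera('wrist');lm(['pail_bar','bolt_1_top','bolt_2_top','bolt_3_top'],'wrist')
E
```

```text
clock: 4.4
ee_pos: [0.6351, -0.1071, 0.1689]
ee_rot: [3.141, 0.0, 2.019]
contact_force: [-0.2, 0.0, -0.0]
finger_gap: 0.0
finger_force: 0.0
clock: 5.32
ee_pos: [0.6345, -0.107, 0.2578]
ee_rot: [-3.14, -0.001, 2.019]
contact_force: [0.2, -0.1, -0.0]
finger_gap: -0.0
finger_force: 0.0
scene pail_bar [([0.6443, -0.1261, 0.1646], 0.81)]
top pail_bar []
top stand_seat [([0.4729, 0.3126, 0.1808], 0.63), ([0.5324, -0.0485, 0.0681], 0.58)]
wrist pail_bar [([0.6484, -0.1307, 0.1691], 0.83), ([0.5828, -0.1413, 0.0504], 0.45)]
wrist bolt_1_top [([0.5317, -0.0507, 0.0681], 0.86), ([0.5465, -0.143, -0.0033], 0.38)]
wrist bolt_2_top [([0.546, -0.1421, 0.0668], 0.83)]
wrist bolt_3_top [([0.5537, -0.2376, 0.0665], 0.9)]
```

View pics/c.png

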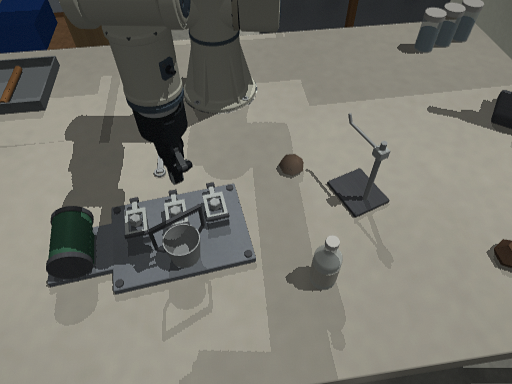

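```bash
python3 - <<'E'
from look import *
from scipy.spatial.transform import Rotation as R
s=status.read_state();p=s['ee_pos'];r=R.from_euler('xyz',s['ee_rot']).as_matrix();print(p)
for n in('scene','top','wrist'):
    c=cams.calibration(n)
    for nm,q in(('tcp',p),('tip',p+.022*r[:,2]),('bar',[.646,-.128,.165]),('seat',[.473,.314,.184]),('grasp',[.6351,-.107,.168]),('t2',[.635,-.107,.23])):
        h=c['view']@np.r_[q,1];print(n,nm,(c['intrinsics']@h[:3]/h[2])[:2].round())
    if n!='wrist':
        b,d=cams.camera(n);K=c['intrinsics'];V=np.linalg.inv(c['view'])
        v,u=np.mgrid[:384,:512];P=(np.stack([(u-K[0,2])/K[0,0]*d,(v-K[1,2])/K[1,1]*d,d,np.ones_like(d)],-1)@V.T)[...,:3]
        if n=='scene':
            for uv in((180,175),(175,170),(188,168),(178,220),(178,214),(165,225)):print(uv,P[uv[1],uv[0]].round(3))
        else: cv2.imwrite('pics/d.png',b[100:300,200:450])
cv2.imwrite('pics/e.png',cams.camera('wrist')[0])
E
```

```text
[ 0.63498885 -0.10712529  0.25858749]
scene tcp [177. 183.]
scene tip [179. 191.]
scene bar [175. 219.]
scene seat [362. 132.]
scene grasp [185. 212.]
scene t2 [180. 193.]
(180, 175) [ 0.647 -0.097  0.294]
(175, 170) [ 0.685 -0.097  0.348]
(188, 168) [ 0.689 -0.076  0.355]
(178, 220) [ 0.648 -0.122  0.162]
(178, 214) [ 0.64  -0.12   0.171]
(165, 225) [ 0.659 -0.147  0.166]
top tcp [336. 158.]
top tip [334. 160.]
top bar [338. 161.]
top seat [137. 241.]
top grasp [329. 165.]
top t2 [333. 161.]
wrist tcp [257. 231.]
wrist tip [257. 215.]
wrist bar [258. 208.]
wrist seat [  358. -1000.]
wrist grasp [257. 184.]
wrist t2 [257. 211.]
```

View pics/e.png

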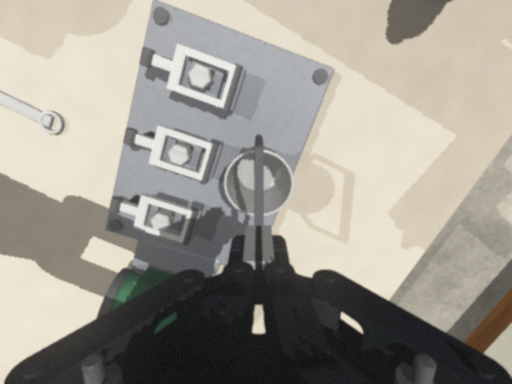

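```bash
python3 - <<'E'
from look import *
for n in('scene','top','wrist'):
    b,d=cams.camera(n);c=cams.calibration(n);K=c['intrinsics'];V=np.linalg.inv(c['view'])
    v,u=np.mgrid[:384,:512];P=(np.stack([(u-K[0,2])/K[0,0]*d,(v-K[1,2])/K[1,1]*d,d,np.ones_like(d)],-1)@V.T)[...,:3]
    m=(d>0)&(abs(P[...,0]-.645)<.07)&(abs(P[...,1]+.107)<.07)&(P[...,2]>.19)&(P[...,2]<.45)
    Q=P[m];i=np.argsort(Q[:,2])[:200:14];print(n,len(Q));print(np.c_[Q[i],u[m][i],v[m][i]].round(3))
E
```

```text
scene 2438
[[ 6.40e-01 -1.01e-01  2.68e-01  1.80e+02  1.82e+02]
 [ 6.33e-01 -1.20e-01  2.74e-01  1.69e+02  1.78e+02]
 [ 6.47e-01 -1.00e-01  2.78e-01  1.80e+02  1.81e+02]
 [ 6.45e-01 -1.15e-01  2.81e-01  1.71e+02  1.80e+02]
 [ 6.45e-01 -9.50e-02  2.83e-01  1.82e+02  1.78e+02]
 [ 6.49e-01 -1.05e-01  2.86e-01  1.76e+02  1.79e+02]
 [ 6.47e-01 -1.00e-01  2.89e-01  1.79e+02  1.77e+02]
 [ 6.46e-01 -9.60e-02  2.93e-01  1.81e+02  1.75e+02]
 [ 6.52e-01 -1.07e-01  2.95e-01  1.74e+02  1.77e+02]
 [ 6.53e-01 -1.12e-01  3.10e-01  1.70e+02  1.72e+02]
 [ 6.45e-01 -1.16e-01  3.16e-01  1.67e+02  1.67e+02]
 [ 6.62e-01 -8.30e-02  3.19e-01  1.86e+02  1.71e+02]
 [ 6.51e-01 -1.13e-01  3.21e-01  1.68e+02  1.67e+02]
 [ 6.67e-01 -1.06e-01  3.25e-01  1.72e+02  1.72e+02]
 [ 6.52e-01 -1.08e-01  3.30e-01  1.70e+02  1.64e+02]]
top 311
[[ 6.05e-01 -1.16e-01  3.22e-01  3.46e+02  1.68e+02]
 [ 6.03e-01 -1.10e-01  3.36e-01  3.44e+02  1.68e+02]
 [ 5.87e-01 -1.14e-01  3.41e-01  3.47e+02  1.76e+02]
 [ 5.82e-01 -1.16e-01  3.47e-01  3.49e+02  1.78e+02]
 [ 5.98e-01 -1.35e-01  3.54e-01  3.60e+02  1.69e+02]
 [ 5.85e-01 -1.15e-0
[... 618 characters left out ...]
 2.26e+02]
 [ 6.33e-01 -9.70e-02  2.74e-01  2.61e+02  2.27e+02]
 [ 6.35e-01 -9.60e-02  2.75e-01  2.66e+02  2.27e+02]
 [ 6.43e-01 -9.70e-02  2.75e-01  2.78e+02  2.35e+02]
 [ 6.26e-01 -1.05e-01  2.76e-01  2.43e+02  2.35e+02]
 [ 6.26e-01 -1.05e-01  2.76e-01  2.42e+02  2.36e+02]
 [ 6.36e-01 -9.60e-02  2.77e-01  2.68e+02  2.29e+02]
 [ 6.30e-01 -9.90e-02  2.77e-01  2.54e+02  2.29e+02]
 [ 6.22e-01 -1.06e-01  2.77e-01  2.35e+02  2.36e+02]
 [ 6.23e-01 -1.06e-01  2.78e-01  2.37e+02  2.36e+02]
 [ 6.24e-01 -1.06e-01  2.78e-01  2.38e+02  2.37e+02]
 [ 6.25e-01 -1.06e-01  2.78e-01  2.39e+02  2.38e+02]
 [ 6.28e-01 -9.90e-02  2.79e-01  2.51e+02  2.30e+02]
 [ 6.25e-01 -1.05e-01  2.79e-01  2.41e+02  2.38e+02]]
```

Both cameras' depth puts the closed fingertips at z≈0.27, about 35 mm higher than the reported TCP implies, which is why the grip missed. I'll take tips ≈ reported z + 12 mm and grasp deeper, checking force.

```bash
python3 -m creep '[[0,0,0,0,0,0,50],[0,0,0,0,0,0,50],[0,0,-10,0,0,0,50],[0,0,-25,0,0,0,50],[0,0,-25,0,0,0,50],[0,0,-20,0,0,0,50],[0,0,-10,0,0,0,50],[0,0,0,0,0,0,50]]'; python3 -m creep '[[0,0,-7,0,0,0,50],[0,0,-7,0,0,0,50],[0,0,-7,0,0,0,50],[0,0,-6,0,0,0,50],[0,0,0,0,0,0,50],[0,0,0,0,0,0,0],[0,0,0,0,0,0,0],[0,0,0,0,0,0,0],[0,0,0,0,0,0,0],[0,0,0,0,0,0,0],[0,0,0,0,0,0,0],[0,0,0,0,0,0,0],[0,0,0,0,0,0,0]]'
```

```text
clock: 6.78
ee_pos: [0.6332, -0.1068, 0.1656]
ee_rot: [-3.138, -0.003, 2.019]
contact_force: [-0.6, -0.4, 0.4]
finger_gap: 0.0502
finger_force: 0.0
clock: 7.87
ee_pos: [0.6354, -0.107, 0.1423]
ee_rot: [3.141, 0.0, 2.019]
contact_force: [-1.0, 1.0, 5.3]
finger_gap: 0.0063
finger_force: 60.3
```

```bash
python3 -m creep '[[0,0,3,0,0,0,0],[0,0,7,0,0,0,0],[0,0,12,0,0,0,0],[0,0,15,0,0,0,0],[0,0,15,0,0,0,0],[0,0,15,0,0,0,0],[0,0,15,0,0,0,0],[0,0,10,0,0,0,0],[0,0,5,0,0,0,0],[0,0,0,0,0,0,0],[0,0,0,0,0,0,0]]'
python3 - <<'E'
from look import *
a=cams.camera('scene')[0];lm(['pail_bar','pail','stand_seat'],'scene')
b=cams.camera('top')[0];lm(['pail_bar','stand_seat'],'top')
w=cams.camera('wrist')[0];lm(['pail_bar'],'wrist')
cv2.imwrite('pics/f.png',np.hstack([cv2.resize(x,(400,300)) for x in(a,w)]))
E
```

```text
clock: 8.78
ee_pos: [0.6348, -0.1071, 0.2385]
ee_rot: [-3.141, -0.0, 2.019]
contact_force: [-0.2, 0.8, -2.5]
finger_gap: 0.0063
finger_force: 59.3
scene pail_bar [([0.6446, -0.1276, 0.2621], 0.94)]
scene pail [([0.6408, -0.1273, 0.1128], 0.68), ([0.7395, 0.1761, 0.0037], 0.32)]
scene stand_seat [([0.4762, 0.3132, 0.1832], 0.74), ([0.5348, 0.338, 0.0011], 0.6)]
top pail_bar [([0.5709, -0.0445, 0.0509], 0.43)]
top stand_seat [([0.4717, 0.3167, 0.1801], 0.84)]
wrist pail_bar [([0.6445, -0.1321, 0.2657], 0.75)]
```

View pics/f.png

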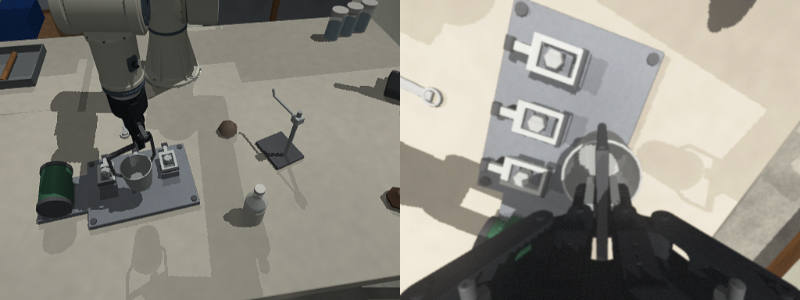

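Bar held level at z≈0.262 (bar centre = reported TCP z + 23 mm). I'll carry it to a point out in front of the hook's tip.

```bash
python3 -m creep '[[-10,14,0,0,0,-0.0073,0],[-21,29,0,0,0,-0.0073,0],[-21,29,0,0,0,-0.0073,0],[-21,29,0,0,0,-0.0073,0],[-21,29,0,0,0,-0.0073,0],[-21,29,0,0,0,-0.0073,0],[-21,29,0,0,0,-0.0073,0],[-21,29,0,0,0,-0.0073,0],[-21,29,0,0,0,-0.0073,0],[-21,29,0,0,0,-0.0073,0],[-21,29,-7,0,0,-0.0073,0],[-21,29,-7,0,0,-0.0073,0],[-21,29,-7,0,0,-0.0073,0],[-21,29,-7,0,0,-0.0073,0],[-9,12,-7,0,0,-0.0078,0],[0,0,0,0,0,0,0],[0,0,0,0,0,0,0],[0,0,0,0,0,0,0]]'
python3 - <<'E'
from look import *
a=cams.camera('scene')[0];lm(['pail_bar','pail','stand_seat'],'scene')
b=cams.camera('top')[0];lm(['pail_bar','stand_seat'],'top')
w=cams.camera('wrist')[0];lm(['pail_bar','stand_seat'],'wrist')
b2=cv2.resize(b[150:342,70:326],(512,384))
a2=cv2.resize(a[60:252,256:512],(512,384))
cv2.imwrite('pics/g.png',np.hstack([cv2.resize(x,(400,300)) for x in(a2,w)]))
E
```

```text
clock: 10.73
ee_pos: [0.3434, 0.2957, 0.204]
ee_rot: [3.141, 0.0, 1.91]
contact_force: [0.8, 0.3, -1.6]
finger_gap: 0.0062
finger_force: 59.3
scene pail_bar [([0.3487, 0.2765, 0.2286], 0.81)]
scene pail [([0.3503, 0.276, 0.0815], 0.59)]
scene stand_seat [([0.4771, 0.3204, 0.1846], 0.57), ([0.3516, 0.2782, 0.2277], 0.28)]
top pail_bar [([0.3508, 0.2702, 0.2331], 0.85)]
top stand_seat [([0.472, 0.3151, 0.1829], 0.95), ([0.5724, -0.0437, 0.0494], 0.48)]
wrist pail_bar [([0.3525, 0.275, 0.2299], 0.96)]
wrist stand_seat [([0.4744, 0.3134, 0.1853], 0.72)]
```

View pics/g.png

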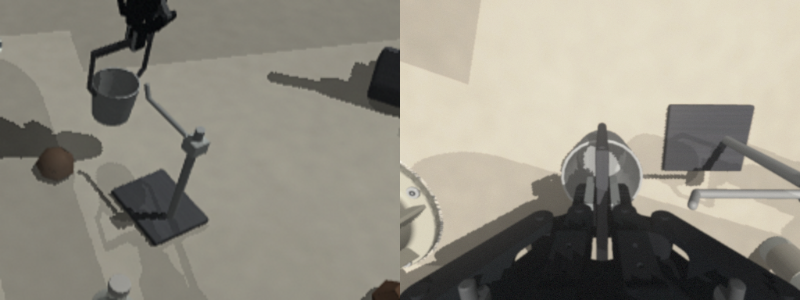

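The pail hangs level beside the hook tip (tip at (148,88) left panel, (693,200) right panel), with the hook on the pail's open-handle side. I'll slide over the arm and lower.

```bash
python3 -m creep '[[10,3.5,0,0,0,0,0],[18,6,0,0,0,0,0],[18,6,0,0,0,0,0],[18,6,0,0,0,0,0],[18,6,0,0,0,0,0],[18,6,0,0,0,0,0],[14,5,0,0,0,0,0],[9.5,3.5,0,0,0,0,0],[0,0,0,0,0,0,0],[0,0,0,0,0,0,0],[0,0,-5,0,0,0,0],[0,0,-8,0,0,0,0],[0,0,-8,0,0,0,0],[0,0,-6,0,0,0,0],[0,0,-4,0,0,0,0],[0,0,0,0,0,0,0],[0,0,0,0,0,0,0]]'
python3 -m creep '[[0,0,-2,0,0,0,0],[0,0,-2,0,0,0,0],[0,0,0,0,0,0,0]]'
python3 - <<'E'
from look import *
a=cams.camera('scene')[0];lm(['pail_bar','stand_seat'],'scene')
b=cams.camera('top')[0];lm(['pail_bar','stand_seat'],'top')
w=cams.camera('wrist')[0];lm(['pail_bar'],'wrist')
a2=cv2.resize(a[60:252,256:512],(512,384))
cv2.imwrite('pics/h.png',np.hstack([cv2.resize(x,(400,300)) for x in(a2,w)]))
E
```

```text
clock: 12.65
ee_pos: [0.4663, 0.3378, 0.1724]
ee_rot: [-3.141, 0.0, 1.909]
contact_force: [-0.0, -0.0, -2.3]
finger_gap: 0.0064
finger_force: 59.3
clock: 12.9
ee_pos: [0.4665, 0.3378, 0.1685]
ee_rot: [-3.142, 0.0, 1.909]
contact_force: [0.4, -0.2, -2.7]
finger_gap: 0.0065
finger_force: 59.3
scene pail_bar [([0.4748, 0.3172, 0.1917], 0.6)]
scene stand_seat [([0.4766, 0.3173, 0.1841], 0.84)]
top pail_bar [([0.4732, 0.3131, 0.1965], 0.87)]
top stand_seat [([0.4736, 0.317, 0.1838], 0.96)]
wrist pail_bar [([0.4774, 0.3126, 0.1936], 0.65)]
```

View pics/h.png

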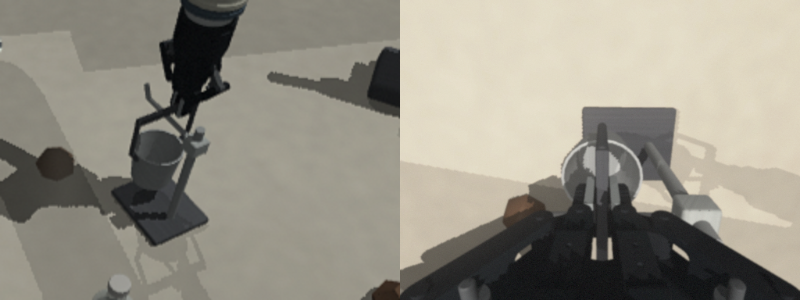

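The bar lies across the arm, midway between tip and clamp, not yet touching. I'll lower by the millimetre until the force changes.

```bash
for i in 1 2; do python3 -m creep '[[0,0,-1,0,0,0,0],[0,0,-0.5,0,0,0,0],[0,0,0,0,0,0,0]]' | egrep 'ee_pos|contact'; done
```

```text
ee_pos: [0.4666, 0.3379, 0.1672]
contact_force: [0.2, -0.0, -0.4]
ee_pos: [0.4667, 0.338, 0.1667]
contact_force: [-3.0, -1.9, 8.2]
```

Contact. Releasing and backing straight up.

```bash
python3 -m creep '[[0,0,0.5,0,0,0,0],[0,0,0,0,0,0,14],[0,0,0,0,0,0,20],[0,0,0,0,0,0,36],[0,0,0,0,0,0,36],[0,0,0,0,0,0,36],[0,0,0,0,0,0,36],[0,0,0,0,0,0,36]]'; python3 -m creep '[[0,0,6,0,0,0,36],[0,0,10,0,0,0,36],[0,0,16,0,0,0,36],[0,0,25,0,0,0,36],[0,0,25,0,0,0,36],[0,0,25,0,0,0,36],[0,0,0,0,0,0,36]]'
python3 - <<'E'
from look import *
a=cams.camera('scene')[0];lm(['pail_bar','pail','stand_seat'],'scene')
b=cams.camera('top')[0];lm(['pail_bar'],'top')
w=cams.camera('wrist')[0];lm(['pail_bar'],'wrist')
a2=cv2.resize(a[60:252,256:512],(512,384))
cv2.imwrite('pics/i.png',np.hstack([cv2.resize(x,(400,300)) for x in(a2,w)]))
E
```

```text
clock: 14.47
ee_pos: [0.4665, 0.3379, 0.1661]
ee_rot: [-3.141, 0.0, 1.909]
contact_force: [0.2, 0.8, 0.3]
finger_gap: 0.0364
finger_force: 0.0
clock: 15.05
ee_pos: [0.4687, 0.3395, 0.2796]
ee_rot: [3.133, -0.002, 1.909]
contact_force: [0.7, -0.0, 0.7]
finger_gap: 0.0359
finger_force: 0.0
scene pail_bar [([0.4758, 0.3173, 0.1898], 0.91)]
scene pail [([0.4707, 0.318, 0.0443], 0.63)]
scene stand_seat [([0.4766, 0.3176, 0.1852], 0.64)]
top pail_bar [([0.4749, 0.3136, 0.192], 0.59)]
wrist pail_bar [([0.4782, 0.3123, 0.1927], 0.74)]
```

View pics/i.png

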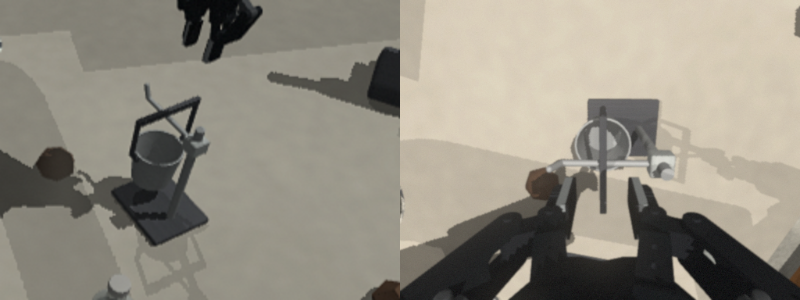

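The pail hangs freely on the hook. I'll move above bolt 1 with fingers shut, turning so the fingers will close along the bed's y axis.

```bash
python3 -m creep '[[4.1,-24.3,0,0,0,-0.1129,36],[4.1,-24.3,0,0,0,-0.1129,36],[4.1,-24.3,0,0,0,-0.1129,0],[4.1,-24.3,0,0,0,-0.1129,0],[4.1,-24.3,-8,0,0,-0.1129,0],[4.1,-24.3,-8,0,0,-0.1129,0],[4.1,-24.3,-8,0,0,-0.1129,0],[4.1,-24.3,-8,0,0,-0.1129,0],[4.1,-24.3,-8,0,0,-0.1129,0],[4.1,-24.3,-8,0,0,-0.1129,0],[4.1,-24.3,-8,0,0,-0.1129,0],[4.1,-24.3,-8,0,0,-0.1129,0],[4.1,-24.3,-8,0,0,-0.1129,0],[4.1,-24.3,-8,0,0,-0.1129,0],[4.1,-24.3,-8,0,0,-0.1129,0],[4.1,-24.3,-8,0,0,-0.1129,0],[0,0,0,0,0,0,0],[0,0,0,0,0,0,0],[0,0,0,0,0,0,0]]'
python3 - <<'E'
from look import *
cams.camera('wrist');lm(['bolt_1_top','bolt_2_top','bolt_3_top','cap_1_knob','cap_2_knob','cap_3_knob','cap_1_hinge'],'wrist')
cams.camera('scene');lm(['bolt_1_top','bolt_2_top','bolt_3_top','cap_1_knob','cap_2_knob','cap_3_knob'],'scene',1)
# closed fingertip height from wrist depth
for n in('wrist','scene'):
    b,d=cams.camera(n);c=cams.calibration(n);K=c['intrinsics'];V=np.linalg.inv(c['view']);p=np.array(status.read_state()['ee_pos'])
    v,u=np.mgrid[:384,:512];P=(np.stack([(u-K[0,2])/K[0,0]*d,(v-K[1,2])/K[1,1]*d,d,np.ones_like(d)],-1)@V.T)[...,:3]
    m=(d>0)&(abs(P[...,:2]-p[:2]).max(-1)<.03)&(P[...,2]>.09);Q=P[m]-p;Q=Q[np.argsort(Q[:,2])];print(n,Q[:60:10].round(4))
E
```

```text
clock: 17.03
ee_pos: [0.5318, -0.0506, 0.1769]
ee_rot: [-3.141, 0.001, 0.104]
contact_force: [0.2, -0.0, 0.6]
finger_gap: -0.0001
finger_force: 0.0
wrist bolt_1_top [([0.5343, -0.0508, 0.0697], 0.83), ([0.4002, 0.171, -0.0002], 0.3)]
wrist bolt_2_top [([0.5444, -0.1423, 0.069], 0.69)]
wrist bolt_3_top [([0.5535, -0.2402, 0.0672], 0.82)]
wrist cap_1_knob [([0.47, -0.0571, 0.0549], 0.82)]
wrist cap_2_knob [([0.4813, -0.1564, 0.0513], 0.76), ([0.5711, -0.0495, 0.0516], 0.28)]
wrist cap_3_knob [([0.4889, -0.2471, 0.0528], 0.92)]
wrist cap_1_hinge [([0.5688, -0.0523, 0.0502], 0.72)]
scene bolt_1_top [([0.5334, -0.0474, 0.0648], 0.53)]
scene bolt_2_top [([0.5437, -0.1469, 0.0624], 0.5)]
scene bolt_3_top [([0.4783, 0.319, 0.193], 0.71)]
scene cap_1_knob [([0.4692, -0.0551, 0.0537], 0.97)]
scene cap_2_knob [([0.4794, -0.1506, 0.056], 0.56)]
scene cap_3_knob [([0.4917, -0.2477, 0.056], 0.72)]
wrist [[ 0.0114  0.0044  0.0139]
 [ 0.0129 -0.0055  0.0149]
 [ 0.0128 -0.0023  0.0153]
 [ 0.0123  0.0002  0.016 ]
 [ 0.0131 -0.0012  0.0161]
 [ 0.007   0.0092  0.0165]]
scene [[ 0.0095  0.005   0.0098]
 [ 0.0114  0.0011  0.0157]
 [ 0.0118  0.0036  0.0189]
 [ 0.0124 -0.0048  0.0209]
 [ 0.0128 -0.0003  0.0237]
 [ 0.0128  0.0063  0.0257]]
```

```bash
python3 -m creep '[[1,0,-25,0,0,0,0],[1,0,-35,0,0,0,0],[0,0,-30,0,0,0,0],[0,0,-15,0,0,0,0],[0,0,-8,0,0,0,0],[0,0,0,0,0,0,0],[0,0,0,0,0,0,0]]' | egrep 'ee_pos|contact'; for i in 1 2 3 4; do python3 -m creep '[[0,0,-1,0,0,0,0],[0,0,-1,0,0,0,0],[0,0,0,0,0,0,0]]' | egrep 'ee_pos|contact'; done
```

```text
ee_pos: [0.5344, -0.051, 0.0645]
contact_force: [0.2, 0.1, 0.1]
ee_pos: [0.5348, -0.051, 0.0631]
contact_force: [-0.3, 0.2, 0.3]
ee_pos: [0.5341, -0.0509, 0.0603]
contact_force: [1.3, 0.3, 0.3]
ee_pos: [0.534, -0.0509, 0.058]
contact_force: [0.3, 1.1, 0.8]
ee_pos: [0.5341, -0.0509, 0.0561]
contact_force: [0.3, 0.1, 0.2]
```

```bash
for i in 1 2 3 4; do python3 -m creep '[[0,0,-1,0,0,0,0],[0,0,0,0,0,0,0]]' | egrep 'ee_pos|contact'; done
```

```text
ee_pos: [0.5342, -0.0509, 0.0559]
contact_force: [-3.0, 0.1, 9.8]
ee_pos: [0.5343, -0.051, 0.0557]
contact_force: [-5.9, -0.2, 20.8]
ee_pos: [0.5344, -0.051, 0.0556]
contact_force: [-10.8, 0.6, 32.8]
ee_pos: [0.5345, -0.051, 0.0555]
contact_force: [-12.8, 1.1, 45.1]
```

Bolt 1 is tight: contact at z=0.056, no sinking (I pressed more than needed; I'll use single steps with fewer presses). On to bolt 2.

```bash
python3 -m creep '[[0,0,4,0,0,0,0],[0,0,20,0,0,0,0],[0,0,20,0,0,0,0],[3,-31,0,0,0,0,0],[3,-31,0,0,0,0,0],[3,-31,0,0,0,0,0],[0,0,-18,0,0,0,0],[0,0,-13,0,0,0,0],[0,0,-6,0,0,0,0],[0,0,0,0,0,0,0],[0,0,0,0,0,0,0]]' | egrep 'ee_pos|contact'; for i in 1 2; do python3 -m creep '[[0,0,-1,0,0,0,0],[0,0,-0.5,0,0,0,0],[0,0,0,0,0,0,0],[0,0,0,0,0,0,0]]' | egrep 'ee_pos|contact'; done
```

```text
ee_pos: [0.5429, -0.1436, 0.0591]
contact_force: [0.3, -0.6, 0.1]
ee_pos: [0.5434, -0.1438, 0.0581]
contact_force: [1.0, 0.4, 0.2]
ee_pos: [0.5432, -0.1439, 0.0563]
contact_force: [1.1, -0.2, 0.5]
```

```bash
for i in 1 2; do python3 -m creep '[[0,0,-1,0,0,0,0],[0,0,0,0,0,0,0],[0,0,0,0,0,0,0]]' | egrep 'ee_pos|contact'; done
```

```text
ee_pos: [0.5433, -0.1439, 0.0559]
contact_force: [-3.1, 1.5, 8.9]
ee_pos: [0.5434, -0.1439, 0.0558]
contact_force: [-5.4, 2.3, 20.5]
```

Bolt 2 is tight too. Bolt 3:

```bash
python3 -m creep '[[0,0,3,0,0,0,0],[0,0,20,0,0,0,0],[0,0,20,0,0,0,0],[3,-31,0,0,0,0,0],[4,-32,0,0,0,0,0],[3,-32,0,0,0,0,0],[0,0,-18,0,0,0,0],[0,0,-13,0,0,0,0],[0,0,-7,0,0,0,0],[0,0,0,0,0,0,0],[0,0,0,0,0,0,0]]' | egrep 'ee_pos|contact'; for i in 1 2 3; do python3 -m creep '[[0,0,-1,0,0,0,0],[0,0,0,0,0,0,0],[0,0,0,0,0,0,0]]' | egrep 'ee_pos|contact'; done
```

```text
ee_pos: [0.5525, -0.2378, 0.0585]
contact_force: [0.2, 0.0, 0.8]
ee_pos: [0.5535, -0.2386, 0.0587]
contact_force: [0.7, -0.2, -0.1]
ee_pos: [0.5532, -0.2389, 0.0573]
contact_force: [-0.4, 0.3, -0.0]
ee_pos: [0.553, -0.2389, 0.0561]
contact_force: [1.0, 0.8, 0.0]
```

```bash
for i in 1 2 3; do python3 -m creep '[[0,0,-1,0,0,0,0],[0,0,0,0,0,0,0],[0,0,0,0,0,0,0]]' | egrep 'ee_pos|contact|clock'; done
```

```text
clock: 24.13
ee_pos: [0.5531, -0.2389, 0.0551]
contact_force: [-0.5, -0.8, 0.2]
clock: 24.38
ee_pos: [0.5531, -0.2389, 0.0541]
contact_force: [0.4, -0.7, 0.8]
clock: 24.63
ee_pos: [0.5531, -0.2389, 0.0531]
contact_force: [-0.5, 0.2, 1.0]
```

```bash
for i in 1 2 3 4 5; do python3 -m creep '[[0,0,-1,0,0,0,0],[0,0,0,0,0,0,0],[0,0,0,0,0,0,0]]' | egrep 'ee_pos|contact'; done
```

```text
ee_pos: [0.5531, -0.2389, 0.0521]
contact_force: [-0.3, -0.7, 0.4]
ee_pos: [0.5531, -0.2389, 0.0511]
contact_force: [-0.4, -0.1, 0.7]
ee_pos: [0.5531, -0.2389, 0.0501]
contact_force: [0.1, 0.3, 0.2]
ee_pos: [0.5531, -0.2389, 0.0495]
contact_force: [-1.5, 1.3, 4.7]
ee_pos: [0.5532, -0.239, 0.0494]
contact_force: [-4.0, 1.9, 13.8]
```

Bolt 3 sank 7 mm: it is the loose one. I'll move above its knob with fingers opened.

```bash
python3 -m creep '[[0,0,4,0,0,0,0],[0,0,25,0,0,0,0],[0,0,25,0,0,0,0],[-13,-1.5,10,0,0,0,40],[-25,-3,10,0,0,0,40],[-25,-3,0,0,0,0,40],[0,0,0,0,0,0,40],[0,0,0,0,0,0,40],[0,0,0,0,0,0,40]]'
python3 - <<'E'
from look import *
w=cams.camera('wrist')[0];lm(['cap_3_knob','bolt_3_top','cap_3_hinge'],'wrist')
a=cams.camera('scene')[0];lm(['cap_3_knob','pail_bar'],'scene')
cv2.imwrite('pics/j.png',np.hstack([cv2.resize(x,(400,300)) for x in(a[60:252,50:306],w)]))
E
```

```text
clock: 26.63
ee_pos: [0.4907, -0.2466, 0.1223]
ee_rot: [3.141, -0.001, 0.102]
contact_force: [0.6, 0.2, -0.3]
finger_gap: 0.0406
finger_force: 0.0
wrist cap_3_knob [([0.4892, -0.2489, 0.0498], 0.88)]
wrist bolt_3_top [([0.5527, -0.2379, 0.0586], 0.93)]
wrist cap_3_hinge [([0.5964, -0.2331, 0.0489], 0.87)]
scene cap_3_knob [([0.492, -0.2475, 0.0541], 0.9)]
scene pail_bar [([0.4762, 0.3195, 0.1931], 0.57), ([0.4678, -0.0577, 0.0555], 0.55)]
```

View pics/j.png

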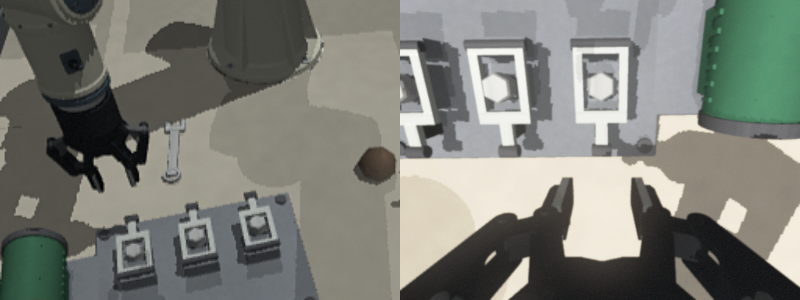

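Bolt 3's head is now lower (z≈0.0586); its knob at (601,150) lies centred between the fingers (568/635). Descend and pinch.

```bash
python3 -m creep '[[0,0,-15,0,0,0,40],[0,0,-25,0,0,0,40],[0,0,-25,0,0,0,40],[0,0,-15,0,0,0,40],[0,0,-9,0,0,0,40],[0,0,-7,0,0,0,40],[0,0,0,0,0,0,40],[0,0,0,0,0,0,40]]';python3 -m creep '[[0,0,0,0,0,0,0],[0,0,0,0,0,0,0],[0,0,0,0,0,0,0],[0,0,0,0,0,0,0],[0,0,0,0,0,0,0],[0,0,0,0,0,0,0],[0,0,0,0,0,0,0]]'
```

```text
clock: 27.65
ee_pos: [0.4905, -0.2466, 0.0265]
ee_rot: [3.141, -0.0, 0.103]
contact_force: [0.2, -0.7, -0.6]
finger_gap: 0.0398
finger_force: 0.0
clock: 28.23
ee_pos: [0.4908, -0.2463, 0.0273]
ee_rot: [3.141, -0.001, 0.103]
contact_force: [0.4, 4.9, 6.8]
finger_gap: 0.0186
finger_force: 58.7
```

```bash
python3 -m creep '[[0.3,0,5,0,0,0,0],[0.4,0,5,0,0,0,0],[0.8,0.1,5,0,0,0,0],[0.9,0.1,5,0,0,0,0],[1.3,0.1,4.9,0,0,0,0],[1.4,0.2,4.8,0,0,0,0],[1.7,0.2,4.7,0,0,0,0],[1.9,0.2,4.7,0,0,0,0],[0,0,0,0,0,0,0]]'
```

```text
clock: 28.98
ee_pos: [0.4989, -0.2453, 0.066]
ee_rot: [-3.141, 0.0, 0.103]
contact_force: [1.9, 2.3, -6.2]
finger_gap: 0.0185
finger_force: 58.8
```

Following well (6 N). Continuing along the arc.

```bash
python3 -m creep '[[2.2,0.2,4.5,0,0,0,0],[2.4,0.2,4.5,0,0,0,0],[2.7,0.3,4.3,0,0,0,0],[2.7,0.3,4.2,0,0,0,0],[3.1,0.3,4,0,0,0,0],[3.2,0.3,3.9,0,0,0,0],[3.4,0.4,3.7,0,0,0,0],[3.6,0.4,3.6,0,0,0,0],[0,0,0,0,0,0,0]]'; python3 -m creep '[[3.8,0.4,3.3,0,0,0,0],[3.9,0.4,3.2,0,0,0,0],[4.1,0.4,2.9,0,0,0,0],[4.2,0.4,2.8,0,0,0,0],[4.4,0.4,2.5,0,0,0,0],[4.5,0.4,2.3,0,0,0,0],[0,0,0,0,0,0,0],[0,0,0,0,0,0,0]]'
python3 - <<'E'
from look import *
w=cams.camera('wrist')[0];a=cams.camera('scene')[0];lm(['cap_3_knob','cap_3_hinge','pail_bar','ore','bottle'],'scene',1)
cv2.imwrite('pics/k.png',np.hstack([cv2.resize(x,(400,300)) for x in(a[100:292,50:306],a)]))
E
```

```text
clock: 29.73
ee_pos: [0.5224, -0.2427, 0.0987]
ee_rot: [-3.141, 0.0, 0.103]
contact_force: [-2.3, 4.2, -4.2]
finger_gap: 0.0185
finger_force: 59.0
clock: 30.4
ee_pos: [0.5472, -0.2399, 0.1153]
ee_rot: [-3.14, 0.0, 0.103]
contact_force: [-3.0, 6.2, -3.7]
finger_gap: 0.0182
finger_force: 59.6
scene cap_3_knob [([0.5424, -0.2408, 0.1414], 0.7)]
scene cap_3_hinge [([0.5899, -0.2335, 0.0502], 0.97)]
scene pail_bar [([0.4742, 0.3213, 0.1938], 0.87)]
scene ore [([0.3979, 0.1662, -0.0035], 0.75)]
scene bottle [([0.7378, 0.177, 0.0007], 0.72)]
```

View pics/k.png

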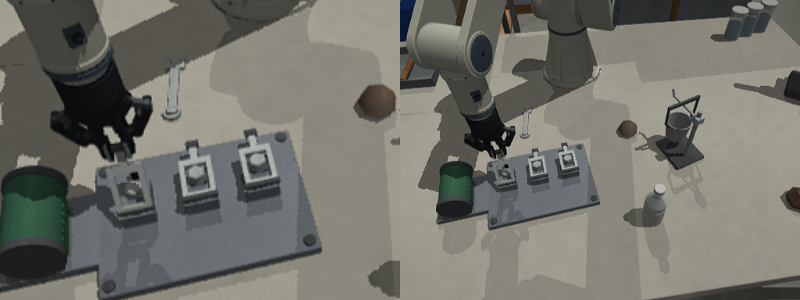

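Cap 3 (at (125,175) left panel) stands tilted up about 1.1 rad of its 1.45, with the knob still pinched. The pail is on the hook, and the ore and bottle are unmoved.

```bash
python3 -m creep '[[0,0,0,0,0,0,0],[0,0,0,0,0,0,0],[0,0,0,0,0,0,0]]'; python3 -c "
from station import env
print(env.job_done())"
```

```text
clock: 31.0
ee_pos: [0.547, -0.24, 0.1152]
ee_rot: [-3.14, 0.001, 0.103]
contact_force: [-3.0, 7.0, -3.2]
finger_gap: 0.0184
finger_force: 59.6
the job is handed in; nothing more can be done
None
```

I handed the job in at 31 s: the pail hangs on the hook, bolt 3 was the loose one (it sank 7 mm), and its cap is held open at about 1.1 of 1.45 rad; while tapping I pressed tight bolt 1 with the fingertips to about 45 N, harder than "gently" and above the 40 N limit set for the arm and gripper body.

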